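# Tilt the rolling pin out of the half-opening drawer

## Task

Pull the small worktop drawer unit's drawer out to its stop; it opens only part-way, so the rolling pin lying in it is longer than the opening: take it near its visible end, tilt that end up and draw the pin out slantwise from under the cabinet top. Then hold it level in the air over the middle of the chopping board, well clear of the board, and finish while still holding it there. Leave the spice jar on the unit, the honey jar and the tin where they stand.

Things in the scene. Friction and masses are not known exactly. Their poses are not given: they have to be found in the camera images.
- unit: Low plywood drawer unit (white inside the drawer), fixed on the worktop: 370 mm deep (its x), 196 mm wide (its y), 108 mm high. Origin at the centre of its underside, z up; the front (drawer side) is its -x side, at x = -185 mm. Top panel 10 mm thick, underside at z = 98 mm, front edge at x = -185 mm. A spice jar stands on top about the middle.
- drawer (a joint): How far the drawer is pulled out towards the unit's -x, in m: 0 shut, 0.200 at its stop, where the open part of the drawer is 200 mm long. It slides with a friction of 1.5 N and stays where it is left.
- drawer_floor (a point): On the drawer floor's upper face (20 mm over the worktop), middle of the front panel's inner face; moves with the drawer, axes as the unit's. Inside: 345 mm long (+x), 152 mm wide; side walls 30 mm high over the floor, front panel 14 mm thick and 76 mm high over the floor. Two pairs of 8 mm high stop blocks at x = 45 and 260 mm, 19 mm either side of the middle line, keep the pin from rolling.
- drawer_handle (a point): Middle of the drawer's steel bar handle: level round bar 10 mm thick, 50 mm long along the unit's y, at z = 86 mm, its axis 47 mm in front of the front panel's outer face. It can be pinched from above.
- rolling_pin_center (a point): Centre of the loose wooden rolling pin: 300 mm long along its own x axis, round, 30 mm thick, tapering over the last 50 mm to 20 mm at both ends; 0.13 to 0.25 kg. It lies on the drawer floor along the unit's x (centre 35 mm above the worktop), within 4 mm of the middle line; it may slide up to 40 mm along the drawer as that is opened.
- board_top (a point): Centre of the upper face of the wooden chopping board (fixed, 240 mm along its x, 340 mm along its y, 21 mm thick), flat on the worktop in front of the drawer, one edge over the sink rim.
- spice: Spice jar, 41 mm across, 105 mm high, loose, standing on the unit's top about the middle; origin at the centre of its underside. Leave alone.
- honey_jar: Honey jar, 71 mm across, 110 mm high, loose, on the worktop behind; origin at the centre of its underside. Leave alone.
- tin: Food tin, 58 mm across, 72 mm high, loose, on the worktop behind the board; origin at the centre of its underside. Leave alone.
- rolling_pin: The same rolling pin: origin on its surface, 15 mm from its axis at mid-length, so it turns about as the pin rolls (use the centre).
- board: The same chopping board: origin at the centre of its underside.

How it is judged:
By the outcome, as a careful person would: the job done as asked, in the order asked, and still so for the second after the job is handed in, while the arm keeps its last pose, push and grip.
It also fails if it takes over 61 s, if anything falls off the work surface, if the arm or the gripper's body presses on something with over 40 N, if the wrist force passes 120 N, or if a joint passes its speed limit or range.

## Robot

A 6-joint arm with a two-finger parallel gripper is mounted at the origin on a cart in front of the work surface, level with it; the furniture and walls round the work are solid. World frame = base frame: x ahead of the robot, y to its left, z up, the work surface at z = 0. Lengths are in m, angles in rad, forces in N, time in s.
With the tool pointing down it reaches from about 0.425 to 0.95 m from the base axis. Payload 3.5 kg.
Tool frame: the origin (TCP) lies between the finger pads; the fingertips stand 19 mm ahead of it and the grasp point (between the pads) is the TCP; z points along the fingers, y is the line along which they close (so a half turn about z gives the same grasp; the last joint's range is limited). The gripper opens to 85 mm and grips with 20 to 120 N. Pads are 22 mm wide; open, the fingers measure 114 mm over their backs; the gripper's body (76 mm by 85 mm) begins 54 mm behind the grasp point. The pads swing forward as they close: fully open they stand 13 mm farther back than shut.
Start: joints at [-1.259, 0.286, 1.577, -0, 1.279, -0.15], TCP at [0.301, -0.604, 0.25] pointing down, gripper open.
Joint ranges: [-2.77, 2.77], [-0.9, 2.22], [0.21, 2.48], [-1.53, 4.67], [0.24, 2.81], [-2.84, 2.84]. Speed limits (rad/s): [2.79, 2.79, 3.14, 3.14, 3.14, 3.14].

## Interface

Orientations are given as a unit quaternion [w, x, y, z].
In Python, from cell import status, eyes, manip gives the robot as it stands.
- The arm moves only by the tool servo_tool, never from a script. Its argument "deltas" is a list of rows, each an object with "xyz": the shift along the tool's x, y, z in mm, a list of three; "roll": the turn about the tool's z in degrees. In form: [{"xyz": [dx, dy, dz], "roll": roll}, ...]. A call has 1 to 12 rows; each row shifts and turns the commanded pose from where the row before left it, along the tool's axes as they then stand; what a row does not reach is not made up. A row lasts 1/8 s, in which the tool goes at most 62.5 mm and 10.7 degrees, less where a joint would pass 70% of its speed; a pose out of reach is approached as far as the arm can. A call with a gripper value outside its range is refused whole. "fingers" is the opening, from 0 (shut) to 1 (fully open), set as the call begins (left out, the last holds). The fingers move at their own pace and stop on an object; "force" is the grip in N (left out, the last holds). Time passes only in rows, so rows that do not move let the fingers close. It gives the time, the measured TCP pose, the force, the opening and the grip force at its end, in the units of the state.
- status.observe(): the state, without advancing time (a new reading comes with each control period).
- eyes.read_camera(name): name is "side" or "top" or "wrist"; returns (picture, depth): 400x640x3 uint8, red, green, blue; 400x640 float32, m along the optical axis (not along the pixel's ray), 0 where there is no reading.
- eyes.camera_params(name): a dict with "mtx" (3x3 intrinsics, pixels), "pose" (4x4, takes a point from camera to world coordinates). Camera axes: x right, y up, looking along -z (the intrinsics and any distortion apply to the point x, -y, -z); pixel columns grow to the right and rows downward; lengths in m; the calibration is good to about 2 mm. A picture is of the moment at which its call begins: read the wrist's pose just before it. camera_params takes no time and is no camera call; for the wrist camera it gives the pose at the moment of the call.
- manip.job_done(): hands the job in; it is judged then, once.
The state is a dict: "t": time; "q": joint angles; "joint_vel": joint speeds; "tau": joint torques, N m; "position": TCP position; "ee_rot": TCP orientation; "force": force on the tool from outside, world axes, zero at the start; "ft_torque": the same for the moment, N m; "grip_width": opening from 0.0 (shut) to 1.0 (fully open); "gripper_force": force on a finger pad.
Only numpy, scipy, OpenCV 4.12 (cv2) and the standard library are available. Lean on these libraries where they do the work, as an engineer would, in place of code of your own. Each camera call takes 0.05 s, during which the arm holds its last target. There are 200 camera calls.

## Working session

There is one attempt and no reset: what is moved stays moved. The work goes in short steps, Python scripts to look and compute and a tool call to move; the robot and the scene stay as the last step left them, time stands still between calls to the robot, and variables do not carry over. Pictures are saved under pics/ and viewed, at most 10 in all, crops included, and the job is handed in when it is done.

Besides the shell and the picture viewer there is one more tool, called after "Call:" as name([rows], argument=value, ...), one row to a line, values as JSON. servo_tool: Moves the arm, as the interface text tells. Its arguments: {"type":"object","properties":{"deltas":{"type":"array","items":{"type":"object","properties":{"xyz":{"type":"array","items":{"type":"number"}},"roll":{"type":"number"}}}},"fingers":{"type":"number"},"force":{"type":"number"}},"required":["deltas"]}

```bash
ls; mkdir -p pics; cat > h.py <<'E'
import numpy as np, cv2
from cell import status, eyes, manip
def cam(n):
    p=eyes.camera_params(n); im,d=eyes.read_camera(n); return im,d,np.array(p["mtx"]),np.array(p["pose"])
def pts(d,K,T):
    v,u=np.mgrid[:d.shape[0],:d.shape[1]]
    c=np.stack([(u-K[0,2])/K[0,0]*d,-(v-K[1,2])/K[1,1]*d,-d],-1)
    return c@T[:3,:3].T+T[:3,3]
def ray(u,v,K,T,z):
    r=T[:3,:3]@np.array([(u-K[0,2])/K[0,0],-(v-K[1,2])/K[1,1],-1]); o=T[:3,3]
    return o+r*(z-o[2])/r[2]
E
python3 - <<'E'
from h import *
print(status.observe())
o=[]
for n in("top","side"):
    im,d,K,T=cam(n); print(n,K.round(1).tolist(),T.round(3).tolist(),[k for k in eyes.camera_params(n)])
    np.savez(f"{n}0.npz",im=im,d=d,K=K,T=T)
    cv2.imwrite(f"pics/{n}0.png",im[...,::-1])
E
```

```text
pics
{'t': 0.0, 'q': array([-1.25900736e+00,  2.87190900e-01,  1.57816499e+00,  9.77683563e-06,
        1.27855386e+00, -1.50012811e-01]), 'joint_vel': array([-0.00094056,  0.00040558, -0.00021982,  0.00065285, -0.00024208,
        0.00047527]), 'tau': array([-6.30651939e-04, -4.05986059e+01, -2.92624587e+01, -1.20148347e-04,
        5.93804187e-03, -5.16480554e-06]), 'position': array([ 0.30058982, -0.60370976,  0.24893677]), 'ee_rot': array([-1.15513927e-03,  9.73460288e-01,  2.28853067e-01, -8.89464484e-05]), 'force': array([-0.32567898, -0.13697803,  0.50674686]), 'ft_torque': array([ 0.01690048, -0.01899188,  0.02177363]), 'gripper_force': 0.0, 'grip_width': 1.0000745334290062}
top [[479.5, 0.0, 324.9], [0.0, 479.5, 205.4], [0.0, 0.0, 1.0]] [[0.023, 0.992, -0.126, 0.515], [-0.999, 0.027, 0.028, 0.184], [0.031, 0.125, 0.992, 1.226], [0.0, 0.0, 0.0, 1.0]] ['mtx', 'pose']
side [[381.2, 0.0, 320.8], [0.0, 381.2, 199.6], [0.0, 0.0, 1.0]] [[-0.853, 0.329, -0.405, 0.163], [-0.521, -0.544, 0.657, 0.958], [-0.004, 0.772, 0.636, 0.853], [0.0, 0.0, 0.0, 1.0]] ['mtx', 'pose']
```

View pics/top0.png

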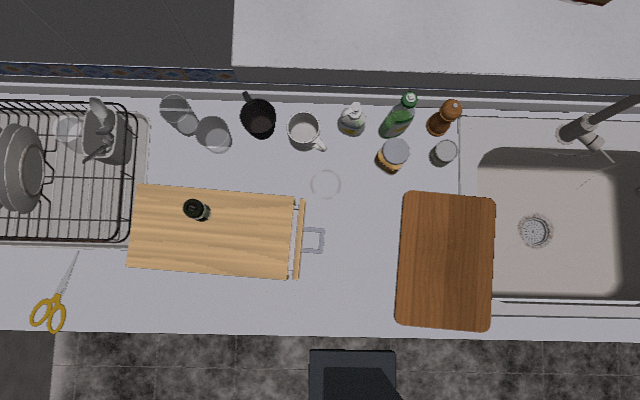

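View pics/side0.png

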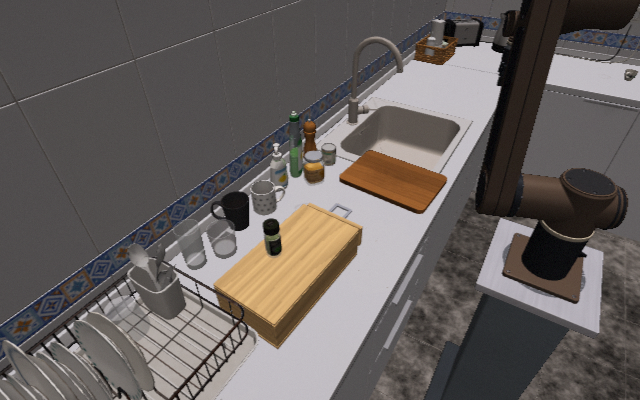

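The top view shows the unit (127–300, 184–280) with its front towards image right (world -y). The handle is at about (315–324, 240), the spice jar at (195, 209), the board at (445, 262), honey at (393, 155) and the tin at (443, 152). The side view shows the same layout, with the arm parked clear of everything.

```bash
python3 - <<'E'
from h import *
f=np.load("top0.npz"); im,d,K,T=[f[k] for k in("im","d","K","T")]
P=pts(d,K,T); Z=P[...,2]
def box(m,name):
    m=m.astype(np.uint8); n,l,s,c=cv2.connectedComponentsWithStats(m); i=1+np.argmax(s[1:,4]); m=l==i
    p=P[m][:,:2].astype(np.float32); r=cv2.minAreaRect(p*1000); print(name,m.sum(),np.round(r[0],1),np.round(r[1],1),round(r[2],2),"z",Z[m].mean().round(4), s[i][:4])
U=np.zeros(Z.shape,bool);U[170:290,110:312]=1
box(U&(abs(Z-.108)<.006),"unit")
B=np.zeros(Z.shape,bool);B[180:340,385:505]=1
box(B&(abs(Z-.021)<.006)&(im[...,0].astype(int)-im[...,2]>30),"board")
H=np.zeros(Z.shape,bool);H[215:265,296:335]=1
m=H&(abs(Z-.086)<.008); print("handle z pts",m.sum())
for a in range(222,258,3): print(a,(Z[a,290:330:2]*1000).round().astype(int).tolist())
E
```

```text
unit 12916 [591.  417.3] [370.4 196.3] 86.52 z 0.1083 [125 183 169  97]
board 12522 [ 538.3 -158.1] [241.1 340.5] 85.77 z 0.0211 [395 190 101 143]
handle z pts 280
222 [107, 19, 21, 22, 97, 95, 93, 1, 1, -3, 1, -1, 6, 1, 1, 1, 0, 6, 3, 3]
225 [103, 21, 22, 18, 97, 97, 98, 0, 6, 0, -1, 2, -1, 1, -3, 1, 4, -1, -1, -4]
228 [108, 22, 18, 17, 97, 97, 92, 97, 93, 86, 88, 90, 89, 90, 92, 90, 0, -1, -2, 2]
231 [107, 21, 19, 96, 92, 94, 77, 0, 1, 87, 88, 90, 91, 90, 91, 92, 97, 2, 0, -2]
234 [107, 19, 23, 97, 97, 98, 50, -1, 2, 3, 4, 3, -1, 3, 1, 90, 91, -1, -1, 0]
237 [17, 16, 19, 95, 95, 96, 0, 0, 2, 2, 2, 0, 2, 0, -1, 89, 93, 2, 1, 1]
240 [17, 22, 21, 94, 96, 93, -1, 3, 3, -1, 0, -3, -1, 3, 2, 90, 92, -2, -4, -4]
243 [20, 20, 21, 100, 92, 94, -1, -3, 2, -2, 2, 2, 0, -1, 4, 88, 87, -1, 0, -1]
246 [17, 20, 20, 99, 98, 95, 0, 0, 2, 0, -5, -3, 3, 1, 1, 89, 90, 3, 1, -2]
249 [22, 22, 21, 96, 97, 95, 87, 91, 90, 89, 88, 93, 87, 89, 93, 87, 90, 1, 0, -1]
252 [23, 20, 94, 97, 96, 91, 0, -3, 88, 91, 82, 89, 89, 92, 94, 94, 1, -1, 2, 4]
255 [22, 23, 95, 97, 97, 60, 1, -2, 0, -2, 3, -1, -4, 1, 2, 1, 4, 4, 0, -2]
```

```bash
cat >> h.py <<'E'
a=np.deg2rad(86.52); UX=np.array([np.cos(a),np.sin(a)]); UY=np.array([-UX[1],UX[0]]); UC=np.array([.591,.4173])
def tou(p): q=np.asarray(p)[...,:2]-UC; return np.stack([q@UX,q@UY],-1)
def tow(x,y): return UC+x*UX+y*UY
def need(p,yaw_dir,z):
    """shift in tool axes (mm) and roll (deg) to bring TCP to p=(x,y), z, tool y along dir angle"""
    s=status.observe(); w,x,y,zz=s["ee_rot"]
    from scipy.spatial.transform import Rotation as R
    M=R.from_quat([x,y,zz,w]).as_matrix()
    t=np.array([*p,z])-s["position"]
    yw=np.degrees(np.arctan2(M[1,1],M[0,1])); r=-((yaw_dir-yw+180)%360-180)
    print("t",round(s["t"],2),"pos",s["position"].round(4),"unit",tou(s["position"]).round(4),"tool shift",(M.T@t*1000).round(1),"roll",round(r,2),"yaw",round(yw,2),"tilt",np.degrees(np.arccos(-M[2,2])).round(2),"F",s["force"].round(1),"grip",round(s["grip_width"],3),round(s["gripper_force"],1))
E
python3 - <<'E'
from h import *
f=np.load("top0.npz"); im,d,K,T=[f[k] for k in("im","d","K","T")]
P=pts(d,K,T)
m=np.zeros(d.shape,bool);m[225:256,300:330]=1; m&=(abs(P[...,2]-.09)<.012)
q=tou(P[m]); print("x",np.percentile(q[:,0],[1,5,50,95,99]).round(4),"y",np.percentile(q[:,1],[1,50,99]).round(4))
# bar pixels by ray onto z=.091
m[:, :318]=0; v,u=np.nonzero(m)
r=np.array([tou(ray(a,b,K,T,.091)) for a,b in zip(u,v)]); print(len(r),r.min(0).round(4),r.max(0).round(4))
m2=np.zeros(d.shape,bool);m2[200:275,292:308]=1;m2&=abs(P[...,2]-.096)<.006
q=tou(P[m2]);print("panel",np.percentile(q[:,0],[2,98]).round(4),np.percentile(q[:,1],[1,50,99]).round(4))
h=tow(-.263,0);print(h)
need(h,-93.48,.087)
E
```

```text
x [-0.2628 -0.2616 -0.2408 -0.2087 -0.2066] y [-0.0304 -0.0023  0.0301]
116 [-0.2632 -0.0294] [-0.2489  0.0301]
panel [-0.2227 -0.1978] [-0.0909 -0.0013  0.0829]
[0.57503587 0.15478496]
t 0.1 pos [ 0.3006 -0.6037  0.249 ] unit [-1.0368  0.2279] tool shift [ 583.6 -556.4  163.4] roll 29.94 yaw -63.54 tilt 0.13 F [ 0.5 -0.1  0.1] grip 1.001 0.0
```

Call:
servo_tool([
  {"xyz":[0,0,0],"roll":10},
  {"xyz":[0,0,0],"roll":10},
  {"xyz":[0,0,0],"roll":10},
  {"xyz":[13,-43,0]},
  {"xyz":[13,-43,0]},
  {"xyz":[13,-43,0]},
  {"xyz":[13,-43,0]},
  {"xyz":[13,-43,0]},
  {"xyz":[13,-43,0]},
  {"xyz":[13,-43,0]},
  {"xyz":[13,-43,0]},
  {"xyz":[13,-43,0]},
], fingers=0.47, force=40)

```text
validation failed for argument at $.de...
```

Call:
servo_tool([
  {"xyz":[13,-43,0]},
  {"xyz":[13,-43,0]},
  {"xyz":[13,-43,0]},
  {"xyz":[13,-43,0]},
  {"xyz":[13,-43,0]},
  {"xyz":[13,-43,0]},
  {"xyz":[13,-43,0]},
  {"xyz":[13,-43,0]},
  {"xyz":[0,0,0]},
  {"xyz":[0,0,0]},
])

```text
validation failed for argument at $.de...
```

```bash
python3 - <<'E'
from h import *
need(tow(-.258,0),-93.48,.084)
im,d,K,T=cam("wrist"); cv2.imwrite("pics/w1.png",im[...,::-1])
E
```

```text
t 0.1 pos [ 0.3006 -0.6037  0.249 ] unit [-1.0368  0.2279] tool shift [ 586.1 -560.8  166.4] roll 29.94 yaw -63.54 tilt 0.13 F [ 0.5 -0.1  0.1] grip 1.001 0.0
```

View pics/w1.png

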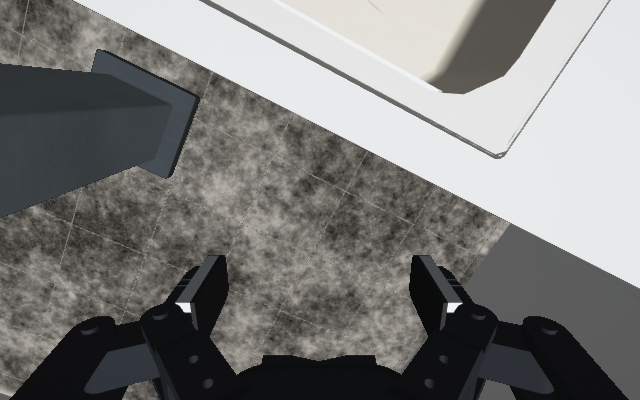

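The arm hasn't moved because the call was refused; each row probably needs both fields. The wrist view shows only the floor and the sink edge.

Call:
servo_tool([
  {"xyz":[0,0,0],"roll":10},
  {"xyz":[0,0,0],"roll":10},
  {"xyz":[0,0,0],"roll":10},
  {"xyz":[13,-43,0],"roll":0},
  {"xyz":[13,-43,0],"roll":0},
  {"xyz":[13,-43,0],"roll":0},
  {"xyz":[13,-43,0],"roll":0},
  {"xyz":[13,-43,0],"roll":0},
  {"xyz":[13,-43,0],"roll":0},
  {"xyz":[13,-43,0],"roll":0},
  {"xyz":[13,-43,0],"roll":0},
  {"xyz":[13,-43,0],"roll":0},
], fingers=0.47, force=40)

```text
t: 1.65
position: [0.4416, -0.2237, 0.2501]
ee_rot: [-0.0, 1.0, -0.031, -0.0]
force: [-0.2, -0.4, -0.4]
grip_width: 0.468
gripper_force: 0.0
```

Call:
servo_tool([
  {"xyz":[13,-43,0],"roll":0},
  {"xyz":[13,-43,0],"roll":0},
  {"xyz":[13,-43,0],"roll":0},
  {"xyz":[13,-43,0],"roll":0},
  {"xyz":[13,-43,0],"roll":0},
  {"xyz":[13,-43,0],"roll":0},
  {"xyz":[13,-43,0],"roll":0},
  {"xyz":[13,-43,0],"roll":0},
  {"xyz":[0,0,0],"roll":0},
  {"xyz":[0,0,0],"roll":0},
])

```text
t: 2.9
position: [0.5661, 0.1115, 0.2499]
ee_rot: [0.0, 1.0, -0.031, -0.001]
force: [-0.4, 0.3, 0.9]
grip_width: 0.469
gripper_force: 0.0
```

```bash
python3 - <<'E'
from h import *
need(tow(-.258,0),-93.48,.084)
im,d,K,T=cam("wrist"); cv2.imwrite("pics/w2.png",im[...,::-1])
P=pts(d,K,T); q=tou(P); m=(abs(P[...,2]-.09)<.006)&(q[...,0]<-.245)&(q[...,0]>-.3)&(abs(q[...,1])<.04)
v,u=np.nonzero(m);r=np.array([tou(ray(a,b,K,T,.088)) for a,b in zip(u,v)]);print(len(r),np.percentile(r,[1,50,99],axis=0).round(4).tolist())
E
```

```text
t 2.9 pos [0.5661 0.1115 0.2499] unit [-0.3068  0.0062] tool shift [  6.4 -48.9 165.8] roll -0.04 yaw -93.52 tilt 0.07 F [-0.4  0.3  0.9] grip 0.469 0.0
900 [[-0.2645, -0.0279], [-0.2577, -0.0001], [-0.245, 0.0315]]
```

View pics/w2.png

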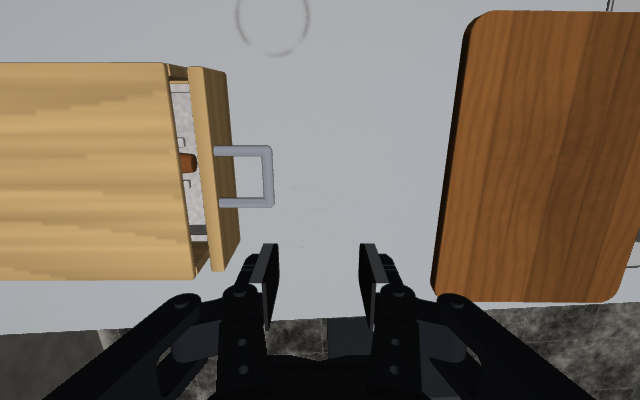

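The wrist view shows the handle bar at about (267, 177), which agrees with unit x = -258 mm. The dark pin end (190, 162) shows in the slit, and the board is to the right. I'm moving onto the handle.

Call:
servo_tool([
  {"xyz":[6,-25,0],"roll":0},
  {"xyz":[0,-24,0],"roll":0},
  {"xyz":[0,0,40],"roll":0},
  {"xyz":[0,0,40],"roll":0},
  {"xyz":[0,0,40],"roll":0},
  {"xyz":[0,0,25],"roll":0},
  {"xyz":[0,0,20],"roll":0},
  {"xyz":[0,0,0],"roll":0},
  {"xyz":[0,0,0],"roll":0},
])

```text
t: 4.08
position: [0.5765, 0.16, 0.0866]
ee_rot: [-0.0, 1.0, -0.031, 0.001]
force: [0.4, -0.5, 0.1]
grip_width: 0.47
gripper_force: 0.0
```

Call:
servo_tool([
  {"xyz":[0,0,0],"roll":0},
  {"xyz":[0,0,0],"roll":0},
  {"xyz":[0,0,0],"roll":0},
  {"xyz":[0,0,0],"roll":0},
  {"xyz":[0,0,0],"roll":0},
], fingers=0, force=40)

```text
t: 4.7
position: [0.5764, 0.1602, 0.0867]
ee_rot: [0.0, 1.0, -0.031, 0.001]
force: [-0.9, -0.9, 4.9]
grip_width: 0.093
gripper_force: 39.2
```

Call:
servo_tool([
  {"xyz":[0,4,0],"roll":0},
  {"xyz":[0,9,0],"roll":0},
  {"xyz":[0,15,0],"roll":0},
  {"xyz":[0,18,0],"roll":0},
  {"xyz":[0,18,0],"roll":0},
  {"xyz":[0,18,0],"roll":0},
  {"xyz":[0,18,0],"roll":0},
  {"xyz":[0,18,0],"roll":0},
  {"xyz":[0,18,0],"roll":0},
  {"xyz":[0,15,0],"roll":0},
  {"xyz":[0,10,0],"roll":0},
  {"xyz":[0,6,0],"roll":0},
])

```text
t: 6.2
position: [0.5664, -0.0068, 0.0867]
ee_rot: [-0.0, 1.0, -0.031, 0.002]
force: [-0.7, 1.7, 5.1]
grip_width: 0.098
gripper_force: 39.4
```

Call:
servo_tool([
  {"xyz":[0,4,0],"roll":0},
  {"xyz":[0,4,0],"roll":0},
  {"xyz":[0,4,0],"roll":0},
  {"xyz":[0,4,0],"roll":0},
  {"xyz":[0,3,0],"roll":0},
])

```text
t: 6.82
position: [0.5652, -0.0254, 0.0867]
ee_rot: [-0.0, 1.0, -0.031, 0.002]
force: [0.3, 0.3, 4.5]
grip_width: 0.095
gripper_force: 39.4
```

```bash
python3 - <<'E'
from h import *
need(tow(-.446,0),-93.48,.084)
E
```

```text
t 6.83 pos [ 0.5652 -0.0254  0.0867] unit [-0.4435 -0.0012] tool shift [-1.2  2.5  2.7] roll -0.09 yaw -93.57 tilt 0.18 F [0.3 0.3 4.5] grip 0.095 39.4
```

Continuing in small steps until the stop is felt.

Call:
servo_tool([
  {"xyz":[0,2,0],"roll":0},
  {"xyz":[0,2,0],"roll":0},
  {"xyz":[0,1,0],"roll":0},
  {"xyz":[0,0,0],"roll":0},
])

```text
t: 7.32
position: [0.565, -0.0289, 0.0867]
ee_rot: [-0.002, 1.0, -0.031, 0.002]
force: [0.9, 6.4, 6.0]
grip_width: 0.098
gripper_force: 39.5
```

Call:
servo_tool([
  {"xyz":[0,-1,0],"roll":0},
  {"xyz":[0,0,0],"roll":0},
  {"xyz":[0,0,0],"roll":0},
  {"xyz":[0,0,-20],"roll":0},
  {"xyz":[0,0,-40],"roll":0},
  {"xyz":[0,0,-50],"roll":0},
  {"xyz":[0,0,-50],"roll":0},
  {"xyz":[0,-40,-20],"roll":0},
  {"xyz":[0,-50,0],"roll":0},
  {"xyz":[0,-50,0],"roll":0},
  {"xyz":[0,0,0],"roll":-10},
  {"xyz":[0,0,0],"roll":-10},
], fingers=0.47)

```text
t: 8.82
position: [0.5724, 0.1112, 0.267]
ee_rot: [0.0, 0.989, 0.147, 0.001]
force: [0.3, 0.5, -0.2]
grip_width: 0.472
gripper_force: 0.0
```

Call:
servo_tool([
  {"xyz":[0,0,0],"roll":-10},
  {"xyz":[0,0,0],"roll":-10},
  {"xyz":[0,0,0],"roll":-10},
  {"xyz":[0,0,0],"roll":-10},
  {"xyz":[0,0,0],"roll":-10},
  {"xyz":[0,0,0],"roll":-10},
  {"xyz":[0,0,0],"roll":-10},
  {"xyz":[0,0,0],"roll":0},
], fingers=0.8)

```text
t: 9.82
position: [0.5726, 0.1102, 0.2667]
ee_rot: [0.001, 0.729, 0.684, 0.001]
force: [-0.1, -0.3, 0.3]
grip_width: 0.803
gripper_force: 0.0
```

```bash
python3 - <<'E'
from h import *
need(tow(-.305,0),176.52,.25)
o=[]
for n in("wrist","top"):
    im,d,K,T=cam(n); o.append(im[...,::-1]); np.savez(n+"1.npz",im=im,d=d,K=K,T=T)
cv2.imwrite("pics/c3.png",cv2.resize(np.vstack([o[0],o[1]]),None,fx=.75,fy=.75))
E
```

```text
t 9.82 pos [0.5726 0.1102 0.2667] unit [-3.076e-01 -2.000e-04] tool shift [ 2.6 -0.3 16.7] roll 179.82 yaw -3.66 tilt 0.09 F [-0.1 -0.3  0.3] grip 0.803 0.0
```

View pics/c3.png

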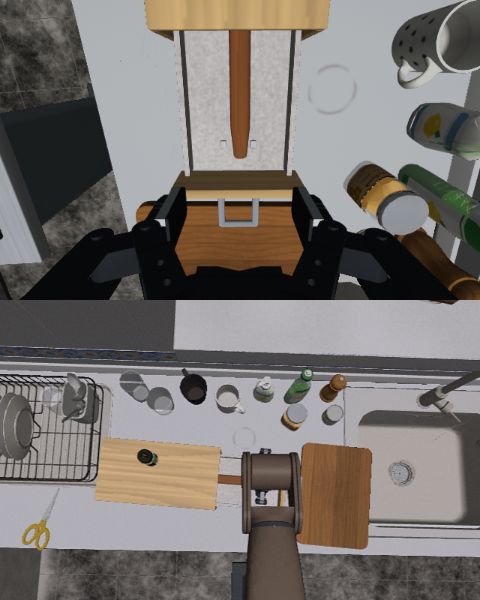

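The wrist view shows the open drawer, with the pin running from (240, 155) at its visible end to (240, 30) at the cabinet edge. The top view shows the spice jar and the other objects undisturbed.

```bash
python3 - <<'E'
from h import *
f=np.load("wrist1.npz"); im,d,K,T=[f[k] for k in("im","d","K","T")]
P=pts(d,K,T); q=tou(P); i=im.astype(int)
m=(i[...,0]-i[...,2]>40)&(abs(q[...,1])<.06)&(q[...,0]>-.38)&(q[...,0]<-.19)&(P[...,2]<.07)
print(m.sum())
for x0 in np.arange(-.385,-.18,.015):
    k=m&(q[...,0]>=x0)&(q[...,0]<x0+.015)
    if k.sum()>5: print(x0.round(3),k.sum(),"y",np.percentile(q[k][:,1],[3,50,97]).round(4),"ztop",np.percentile(P[k][:,2],90).round(4))
print("front end",np.percentile(q[m][:,0],[.2,1]).round(4))
fl=(abs(q[...,1])<.06)&(q[...,0]>-.37)&(q[...,0]<-.21)&~m&(P[...,2]<.035); print("floor z",np.median(P[fl][:,2]).round(4))
E
```

```text
3857
-0.37 40 y [-0.0092 -0.0006  0.0071] ztop 0.0449
-0.355 207 y [-0.0106 -0.0012  0.0093] ztop 0.0464
-0.34 250 y [-0.0116 -0.0012  0.0103] ztop 0.0478
-0.325 290 y [-0.0127 -0.0006  0.0113] ztop 0.0493
-0.31 331 y [-0.0147 -0.0012  0.0122] ztop 0.0499
-0.295 350 y [-0.0146 -0.0007  0.0132] ztop 0.05
-0.28 363 y [-0.0144 -0.0012  0.0129] ztop 0.0499
-0.265 380 y [-0.0142 -0.0007  0.0126] ztop 0.05
-0.25 388 y [-0.014  -0.0008  0.0124] ztop 0.0499
-0.235 397 y [-0.0139 -0.0003  0.0123] ztop 0.05
-0.22 429 y [-0.0137 -0.0003  0.0131] ztop 0.05
-0.205 432 y [-0.0135 -0.0003  0.0128] ztop 0.0499
front end [-0.3583 -0.3551]
floor z 0.0202
```

Pin front end is at unit x = -358 mm, centre line y ≈ -1 mm, top z = 50 mm, floor 20 mm, all consistent. I'll grasp at x = -300 mm.

Call:
servo_tool([
  {"xyz":[7,1,20],"roll":0},
  {"xyz":[0,0,45],"roll":0},
  {"xyz":[0,0,45],"roll":0},
  {"xyz":[0,0,40],"roll":0},
  {"xyz":[0,0,30],"roll":0},
  {"xyz":[0,0,20],"roll":0},
  {"xyz":[0,0,14],"roll":0},
  {"xyz":[0,0,6],"roll":0},
  {"xyz":[0,0,0],"roll":0},
  {"xyz":[0,0,0],"roll":0},
])

```text
t: 11.18
position: [0.5748, 0.1173, 0.0465]
ee_rot: [0.001, 0.729, 0.685, 0.001]
force: [0.2, -0.1, 0.0]
grip_width: 0.804
gripper_force: 0.0
```

```bash
python3 - <<'E'
from h import *
need(tow(-.300,-.001),-3.48,.045)
E
```

```text
t 11.18 pos [0.5748 0.1173 0.0465] unit [-0.3004 -0.002 ] tool shift [ 0.4 -1.   1.5] roll -0.06 yaw -3.54 tilt 0.13 F [ 0.2 -0.1  0. ] grip 0.804 0.0
```

Call:
servo_tool([
  {"xyz":[0,-1,3],"roll":0},
  {"xyz":[0,0,0],"roll":0},
  {"xyz":[0,0,0],"roll":0},
  {"xyz":[0,0,0],"roll":0},
  {"xyz":[0,0,0],"roll":0},
  {"xyz":[0,0,0],"roll":0},
  {"xyz":[0,0,0],"roll":0},
  {"xyz":[0,0,0],"roll":0},
], fingers=0, force=20)

```text
t: 12.18
position: [0.573, 0.1173, 0.0426]
ee_rot: [0.0, 0.729, 0.685, 0.0]
force: [-0.9, -0.2, 2.1]
grip_width: 0.341
gripper_force: 21.4
```

Call:
servo_tool([
  {"xyz":[0,0,-5],"roll":0},
  {"xyz":[0,0,-7],"roll":0},
  {"xyz":[0,0,-8],"roll":0},
  {"xyz":[0,0,-8],"roll":0},
  {"xyz":[0,0,-8],"roll":0},
  {"xyz":[0,0,0],"roll":0},
])

```text
t: 12.92
position: [0.5736, 0.1173, 0.0795]
ee_rot: [0.001, 0.729, 0.685, 0.001]
force: [0.9, -0.1, -1.9]
grip_width: 0.34
gripper_force: 20.8
```

```bash
cat >> h.py <<'E'
def pin(save=None,cams=("wrist",),zmin=.022,ulim=(-.75,-.19)):
    for n in cams:
        im,d,K,T=cam(n)
        if save: cv2.imwrite(f"pics/{save}_{n}.png",im[...,::-1])
        P=pts(d,K,T); q=tou(P); i=im.astype(int)
        m=(i[...,0]-i[...,2]>40)&(abs(q[...,1])<.03)&(q[...,0]>ulim[0])&(q[...,0]<ulim[1])&(P[...,2]>zmin)&(d>.05)
        for x0 in np.arange(ulim[0],ulim[1],.02):
            k=m&(q[...,0]>=x0)&(q[...,0]<x0+.02)
            if k.sum()>15: print(n,round(x0+.01,3),k.sum(),"y",np.median(q[k][:,1]).round(4),"ztop",np.percentile(P[k][:,2],92).round(4))
E
python3 - <<'E'
from h import *
need(tow(-.300,-.001),-3.48,.045)
pin("lift",ulim=(-.38,-.19))
E
```

```text
t 12.93 pos [0.5736 0.1173 0.0795] unit [-0.3005 -0.0008] tool shift [ 0.5  0.1 34.5] roll -0.06 yaw -3.54 tilt 0.13 F [ 0.9 -0.1 -1.9] grip 0.34 20.8
wrist -0.33 1600 y 0.0004 ztop 0.0897
wrist -0.31 2406 y 0.0003 ztop 0.0883
wrist -0.29 2793 y 0.0003 ztop 0.0855
wrist -0.27 2967 y 0.0003 ztop 0.082
wrist -0.25 3147 y 0.0003 ztop 0.0785
wrist -0.23 3384 y 0.0002 ztop 0.075
wrist -0.21 3582 y 0.0002 ztop 0.0714
wrist -0.19 1887 y 0.0002 ztop 0.0683
```

It pivots as intended, with a slope of about 10° and no cabinet contact. I'll lift further, then tighten the grip.

Call:
servo_tool([
  {"xyz":[0,0,-8],"roll":0},
  {"xyz":[0,0,-8],"roll":0},
  {"xyz":[0,0,-8],"roll":0},
  {"xyz":[0,0,-8],"roll":0},
  {"xyz":[0,0,-6],"roll":0},
  {"xyz":[0,0,0],"roll":0},
  {"xyz":[0,0,0],"roll":0},
])

```text
t: 13.85
position: [0.5728, 0.1173, 0.1162]
ee_rot: [-0.0, 0.729, 0.685, 0.0]
force: [0.9, -1.2, -2.3]
grip_width: 0.342
gripper_force: 21.0
```

Call:
servo_tool([
  {"xyz":[0,0,0],"roll":0},
  {"xyz":[0,0,0],"roll":0},
  {"xyz":[0,0,0],"roll":0},
  {"xyz":[0,0,0],"roll":0},
], fingers=0, force=110)

```text
t: 14.35
position: [0.5729, 0.1173, 0.1163]
ee_rot: [0.0, 0.729, 0.685, 0.0]
force: [0.9, -2.0, -1.3]
grip_width: 0.311
gripper_force: 117.8
```

```bash
python3 - <<'E'
from h import *
need(tow(-.300,-.001),-3.48,.045)
pin("lift2",ulim=(-.38,-.19))
E
```

```text
t 14.35 pos [0.5729 0.1173 0.1163] unit [-3.006e-01 -2.000e-04] tool shift [ 0.6  0.8 71.3] roll -0.06 yaw -3.54 tilt 0.0 F [ 0.9 -2.  -1.3] grip 0.311 117.8
wrist -0.33 1456 y 0.001 ztop 0.1303
wrist -0.31 2643 y 0.001 ztop 0.1271
wrist -0.29 2872 y 0.001 ztop 0.1214
wrist -0.27 2891 y 0.001 ztop 0.1144
wrist -0.25 2872 y 0.0005 ztop 0.1075
wrist -0.23 2836 y 0.0007 ztop 0.1006
wrist -0.21 2839 y 0.001 ztop 0.0936
wrist -0.19 1409 y 0.0005 ztop 0.0874
```

The slope is 19° and the top line clears the cabinet edge by about 12 mm. I'll draw it out along the slope.

Call:
servo_tool([
  {"xyz":[-6,0,-2],"roll":0},
  {"xyz":[-12,0,-4],"roll":0},
  {"xyz":[-12,0,-4],"roll":0},
  {"xyz":[-12,0,-4],"roll":0},
  {"xyz":[-12,0,-4],"roll":0},
  {"xyz":[-12,0,-4],"roll":0},
  {"xyz":[-12,0,-4],"roll":0},
  {"xyz":[-12,0,-4],"roll":0},
  {"xyz":[-12,0,-4],"roll":0},
  {"xyz":[-12,0,-4],"roll":0},
  {"xyz":[-12,0,-4],"roll":0},
  {"xyz":[-10,0,-4],"roll":0},
])

```text
t: 15.9
position: [0.5644, -0.0193, 0.1626]
ee_rot: [0.0, 0.729, 0.685, 0.0]
force: [0.2, 0.4, -2.7]
grip_width: 0.314
gripper_force: 117.3
```

```bash
python3 - <<'E'
from h import *
need(tow(-.300,-.001),-3.48,.045)
pin("out",ulim=(-.5,-.15),zmin=.03)
E
```

```text
t 15.9 pos [ 0.5644 -0.0193  0.1626] unit [-0.4374  0.    ] tool shift [137.4   0.8 117.6] roll -0.08 yaw -3.56 tilt 0.0 F [ 0.2  0.4 -2.7] grip 0.314 117.3
wrist -0.47 1074 y 0.0007 ztop 0.1772
wrist -0.45 2627 y 0.0007 ztop 0.1745
wrist -0.43 2907 y 0.0007 ztop 0.1689
wrist -0.41 2942 y 0.0011 ztop 0.1617
wrist -0.39 3712 y 0.0007 ztop 0.1541
wrist -0.37 2854 y 0.0011 ztop 0.1473
wrist -0.35 2800 y 0.0011 ztop 0.1401
wrist -0.33 2780 y 0.0011 ztop 0.1328
wrist -0.31 283 y 0.0006 ztop 0.1271
```

View pics/out_wrist.png

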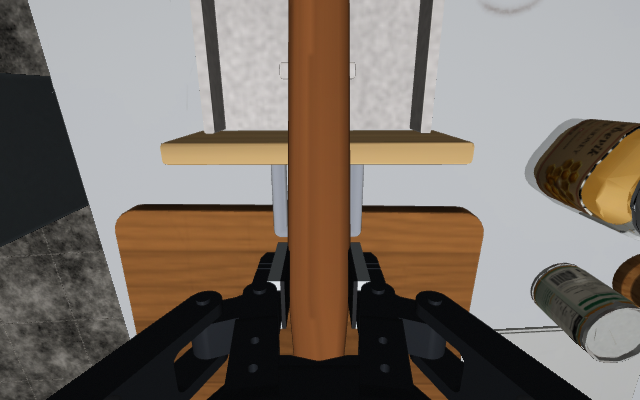

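The pin is fully clear of the cabinet edge at a 20° slope: it runs straight up the picture over the front panel, with the board below and the honey jar and tin at right. I'll raise it, carry it to the board, and lay it down to level it.

Call:
servo_tool([
  {"xyz":[0,0,-15],"roll":0},
  {"xyz":[0,0,-25],"roll":0},
  {"xyz":[0,0,-25],"roll":0},
  {"xyz":[0,0,-25],"roll":0},
  {"xyz":[0,0,-10],"roll":0},
  {"xyz":[-15,-11,0],"roll":0},
  {"xyz":[-26,-20,0],"roll":0},
  {"xyz":[-26,-20,0],"roll":0},
  {"xyz":[-26,-20,0],"roll":0},
  {"xyz":[-26,-20,0],"roll":0},
  {"xyz":[-20,-12,0],"roll":0},
  {"xyz":[-7,-6,0],"roll":0},
])

```text
t: 17.45
position: [0.4449, -0.1582, 0.2609]
ee_rot: [-0.001, 0.729, 0.684, -0.0]
force: [1.4, 0.0, -2.2]
grip_width: 0.307
gripper_force: 117.2
```

Call:
servo_tool([
  {"xyz":[0,0,0],"roll":4},
  {"xyz":[0,0,0],"roll":8},
  {"xyz":[0,0,0],"roll":8},
  {"xyz":[0,0,0],"roll":8},
  {"xyz":[0,0,0],"roll":8},
  {"xyz":[0,0,0],"roll":8},
  {"xyz":[0,0,0],"roll":8},
  {"xyz":[0,0,0],"roll":8},
  {"xyz":[0,0,0],"roll":8},
  {"xyz":[0,0,0],"roll":8},
  {"xyz":[0,0,0],"roll":8},
  {"xyz":[0,0,0],"roll":4},
])

```text
t: 18.95
position: [0.4459, -0.1567, 0.2612]
ee_rot: [-0.001, 1.0, -0.015, -0.001]
force: [1.2, -0.3, -2.1]
grip_width: 0.307
gripper_force: 117.3
```

```bash
python3 - <<'E'
from h import *
need((.446,-.158),-94.2,.044)
im,d,K,T=cam("wrist"); P=pts(d,K,T); i=im.astype(int)
m=(i[...,0]-i[...,2]>40)&(d>.05)&(P[...,2]>.06)&(abs(P[...,1]+.158)<.06)
for x0 in np.arange(.38,.72,.03):
    k=m&(P[...,0]>=x0)&(P[...,0]<x0+.03)
    if k.sum()>15: print(round(x0+.015,3),k.sum(),"y",np.median(P[k][:,1]).round(4),"ztop",np.percentile(P[k][:,2],92).round(4))
E
```

```text
t 18.95 pos [ 0.4459 -0.1567  0.2612] unit [-0.5818  0.11  ] tool shift [  0.6   1.7 217.2] roll 2.52 yaw -91.68 tilt 0.18 F [ 1.2 -0.3 -2.1] grip 0.307 117.3
0.425 3327 y -0.1564 ztop 0.275
0.455 4387 y -0.1571 ztop 0.268
0.485 4426 y -0.158 ztop 0.2568
0.515 4378 y -0.1588 ztop 0.246
0.545 4301 y -0.1597 ztop 0.235
0.575 600 y -0.1596 ztop 0.2262
```

Call:
servo_tool([
  {"xyz":[0,0,15],"roll":2},
  {"xyz":[0,0,30],"roll":0},
  {"xyz":[0,0,30],"roll":0},
  {"xyz":[0,0,30],"roll":0},
  {"xyz":[0,0,20],"roll":0},
  {"xyz":[0,0,9],"roll":0},
  {"xyz":[0,0,0],"roll":0},
])

```text
t: 19.88
position: [0.446, -0.157, 0.1273]
ee_rot: [-0.001, 1.0, -0.031, -0.001]
force: [0.4, -0.5, -2.3]
grip_width: 0.311
gripper_force: 117.3
```

Call:
servo_tool([
  {"xyz":[0,0,0],"roll":0},
  {"xyz":[0,0,0],"roll":0},
  {"xyz":[0,0,0],"roll":0},
  {"xyz":[0,0,8],"roll":0},
  {"xyz":[0,0,8],"roll":0},
  {"xyz":[0,0,8],"roll":0},
  {"xyz":[0,0,8],"roll":0},
  {"xyz":[0,0,8],"roll":0},
  {"xyz":[0,0,8],"roll":0},
], fingers=0, force=20)

```text
t: 21.0
position: [0.4468, -0.1576, 0.0799]
ee_rot: [0.0, 1.0, -0.031, 0.0]
force: [-3.0, -0.4, 3.2]
grip_width: 0.308
gripper_force: 116.6
```

```bash
cat >> h.py <<'E'
def pinx():
    im,d,K,T=cam("wrist"); P=pts(d,K,T); i=im.astype(int); zt=status.observe()["position"][2]
    m=(i[...,0]-i[...,2]>40)&(d>.05)&(P[...,2]>.0325)&(abs(P[...,1]+.158)<.06)
    for x0 in np.arange(.35,.74,.03):
        k=m&(P[...,0]>=x0)&(P[...,0]<x0+.03)
        if k.sum()>15: print(round(x0+.015,3),k.sum(),"y",np.median(P[k][:,1]).round(4),"ztop",np.percentile(P[k][:,2],92).round(4))
    return im
E
python3 - <<'E'
from h import *
need((.446,-.158),-94.2,.044); pinx()
E
```

```text
t 21.0 pos [ 0.4468 -0.1576  0.0799] unit [-0.5825  0.109 ] tool shift [-0.8  0.5 35.9] roll 0.65 yaw -93.55 tilt 0.04 F [-3.  -0.4  3.2] grip 0.308 116.6
0.395 98 y -0.162 ztop 0.0891
0.425 3108 y -0.1565 ztop 0.0892
0.455 4142 y -0.1583 ztop 0.0864
0.485 4667 y -0.1601 ztop 0.0809
0.515 5148 y -0.1619 ztop 0.0758
0.545 5544 y -0.1635 ztop 0.0706
0.575 36 y -0.1518 ztop 0.0617
```

It pivots down smoothly with low force, so I'll keep going until it's flat.

Call:
servo_tool([
  {"xyz":[0,0,8],"roll":0},
  {"xyz":[0,0,8],"roll":0},
  {"xyz":[0,0,8],"roll":0},
  {"xyz":[0,0,6],"roll":0},
  {"xyz":[0,0,3],"roll":0},
  {"xyz":[0,0,0],"roll":0},
  {"xyz":[0,0,0],"roll":0},
])

```text
t: 21.92
position: [0.4466, -0.1574, 0.0474]
ee_rot: [-0.0, 1.0, -0.031, -0.0]
force: [-2.5, -0.3, 2.2]
grip_width: 0.309
gripper_force: 116.3
```

```bash
python3 - <<'E'
from h import *
need((.446,-.158),-94.2,.044); pinx()
E
```

```text
t 21.93 pos [ 0.4466 -0.1574  0.0474] unit [-0.5824  0.1092] tool shift [-0.6  0.6  3.4] roll 0.67 yaw -93.53 tilt 0.01 F [-2.5 -0.3  2.2] grip 0.309 116.3
0.395 471 y -0.1556 ztop 0.052
0.425 2641 y -0.1565 ztop 0.054
0.455 3956 y -0.1581 ztop 0.0544
0.485 4850 y -0.1599 ztop 0.0537
0.515 6015 y -0.1617 ztop 0.0532
0.545 6086 y -0.1631 ztop 0.0527
```

Call:
servo_tool([
  {"xyz":[0,0,3],"roll":0},
  {"xyz":[0,0,0],"roll":0},
  {"xyz":[0,0,0],"roll":0},
])

```text
t: 22.35
position: [0.4469, -0.1575, 0.0445]
ee_rot: [0.0, 1.0, -0.031, 0.0]
force: [-1.4, -0.0, 3.9]
grip_width: 0.314
gripper_force: 116.4
```

Call:
servo_tool([
  {"xyz":[0,0,0],"roll":0},
  {"xyz":[0,0,0],"roll":0},
  {"xyz":[0,0,0],"roll":0},
  {"xyz":[0,0,0],"roll":0},
  {"xyz":[0,0,-15],"roll":0},
  {"xyz":[0,0,-25],"roll":0},
  {"xyz":[0,0,-30],"roll":0},
  {"xyz":[0,0,-30],"roll":0},
  {"xyz":[0,0,0],"roll":0},
], fingers=0.7)

```text
t: 23.48
position: [0.4486, -0.1586, 0.1481]
ee_rot: [0.002, 1.0, -0.031, 0.003]
force: [0.1, 0.7, -0.7]
grip_width: 0.703
gripper_force: 0.0
```

```bash
python3 - <<'E'
from h import *
need((.538,-.163),-93.5,.044); im=pinx(); cv2.imwrite("pics/laid.png",im[...,::-1])
E
```

```text
t 23.48 pos [ 0.4486 -0.1586  0.1481] unit [-0.5834  0.1072] tool shift [ 88.8  -1.5 104.7] roll -0.03 yaw -93.53 tilt 0.44 F [ 0.1  0.7 -0.7] grip 0.703 0.0
0.395 546 y -0.1552 ztop 0.0476
0.425 1117 y -0.1567 ztop 0.0502
0.455 1480 y -0.1584 ztop 0.0511
0.485 1640 y -0.1601 ztop 0.051
0.515 1869 y -0.162 ztop 0.051
0.545 2110 y -0.1638 ztop 0.051
0.575 1826 y -0.165 ztop 0.0511
```

View pics/laid.png

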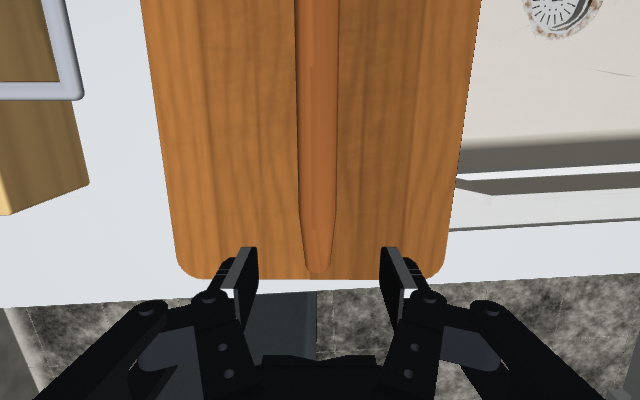

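The pin lies flat on the board along x, with its front end at about (318, 270). I'll move to its middle and regrasp.

Call:
servo_tool([
  {"xyz":[30,0,0],"roll":0},
  {"xyz":[40,-0.5,0],"roll":0},
  {"xyz":[20,0,0],"roll":0},
  {"xyz":[0,0,20],"roll":0},
  {"xyz":[0,0,30],"roll":0},
  {"xyz":[0,0,30],"roll":0},
  {"xyz":[0,0,16],"roll":0},
  {"xyz":[0,0,6],"roll":0},
  {"xyz":[0,0,0],"roll":0},
  {"xyz":[0,0,0],"roll":0},
])

```text
t: 24.78
position: [0.5374, -0.1629, 0.0435]
ee_rot: [0.0, 1.0, -0.031, 0.001]
force: [-1.0, 0.2, 0.3]
grip_width: 0.696
gripper_force: 0.0
```

```bash
python3 - <<'E'
from h import *
need((.538,-.163),-93.5,.044); pinx()
im,d,K,T=cam("top"); P=pts(d,K,T); i=im.astype(int)
E
```

```text
t 24.77 pos [ 0.5374 -0.1629  0.0435] unit [-0.5824  0.0183] tool shift [ 0.6  0.  -0.5] roll -0.04 yaw -93.54 tilt 0.13 F [-1.   0.2  0.3] grip 0.696 0.0
0.485 359 y -0.1637 ztop 0.0508
0.515 3265 y -0.162 ztop 0.051
0.545 4033 y -0.1637 ztop 0.0511
0.575 4866 y -0.1656 ztop 0.051
0.605 6098 y -0.1673 ztop 0.0511
0.635 6243 y -0.1687 ztop 0.0509
```

Call:
servo_tool([
  {"xyz":[0,0,0],"roll":0},
  {"xyz":[0,0,0],"roll":0},
  {"xyz":[0,0,0],"roll":0},
  {"xyz":[0,0,0],"roll":0},
  {"xyz":[0,0,0],"roll":0},
  {"xyz":[0,0,0],"roll":0},
], fingers=0, force=90)

```text
t: 25.62
position: [0.5369, -0.1627, 0.0432]
ee_rot: [0.0, 1.0, -0.031, 0.0]
force: [-1.9, 0.9, 6.1]
grip_width: 0.319
gripper_force: 89.2
```

Call:
servo_tool([
  {"xyz":[0,0,-8],"roll":0},
  {"xyz":[0,0,-20],"roll":0},
  {"xyz":[0,0,-30],"roll":0},
  {"xyz":[0,0,-30],"roll":0},
  {"xyz":[0,0,-30],"roll":0},
  {"xyz":[0,-5,-20],"roll":0},
  {"xyz":[0,0,-10],"roll":0},
  {"xyz":[0,0,0],"roll":0},
  {"xyz":[0,0,0],"roll":0},
  {"xyz":[0,0,0],"roll":0},
  {"xyz":[0,0,0],"roll":0},
])

```text
t: 27.0
position: [0.5365, -0.1574, 0.1895]
ee_rot: [-0.0, 1.0, -0.031, -0.001]
force: [0.0, -0.6, -2.7]
grip_width: 0.316
gripper_force: 89.1
```

```bash
python3 - <<'E'
from h import *
need((.538,-.158),-93.5,.19); pinx()
o=[]
for n in("wrist","top","side"):
    im,d,K,T=cam(n); o.append(im[...,::-1])
    if n=="side":
        P=pts(d,K,T); i=im.astype(int)
        m=(i[...,0]-i[...,2]>40)&(P[...,2]>.1)&(abs(P[...,1]+.158)<.05)&(P[...,0]>.35)&(P[...,0]<.72)
        for x0 in np.arange(.37,.71,.03):
            k=m&(P[...,0]>=x0)&(P[...,0]<x0+.03)
            if k.sum()>5: print("side",round(x0+.015,3),k.sum(),"ztop",np.percentile(P[k][:,2],90).round(4))
        print("x range",np.percentile(P[m][:,0],[.5,99.5]).round(3))
    if n=="top":
        Pt=pts(d,K,T); print("drawer/spice tops ok:",Pt[...,2][205:212,192:202].max().round(3))
cv2.imwrite("pics/final.png",cv2.resize(np.vstack(o[1:]),None,fx=.75,fy=.75))
E
```

```text
t 27.0 pos [ 0.5365 -0.1574  0.1895] unit [-0.577   0.0195] tool shift [ 1.5  0.5 -0.5] roll -0.05 yaw -93.55 tilt 0.08 F [ 0.  -0.6 -2.7] grip 0.316 89.1
0.485 386 y -0.1573 ztop 0.1971
0.515 3198 y -0.1562 ztop 0.1973
0.545 3916 y -0.1582 ztop 0.1973
0.575 4915 y -0.16 ztop 0.1971
0.605 6181 y -0.1618 ztop 0.1971
0.635 6078 y -0.1632 ztop 0.197
drawer/spice tops ok: 0.218
side 0.385 23 ztop 0.1918
side 0.415 65 ztop 0.1949
side 0.445 72 ztop 0.1965
side 0.475 71 ztop 0.1966
side 0.505 70 ztop 0.197
side 0.535 16 ztop 0.199
side 0.565 47 ztop 0.195
side 0.595 59 ztop 0.1959
side 0.625 56 ztop 0.1962
side 0.655 48 ztop 0.1948
side 0.685 20 ztop 0.1934
x range [0.39  0.682]
```

View pics/final.png

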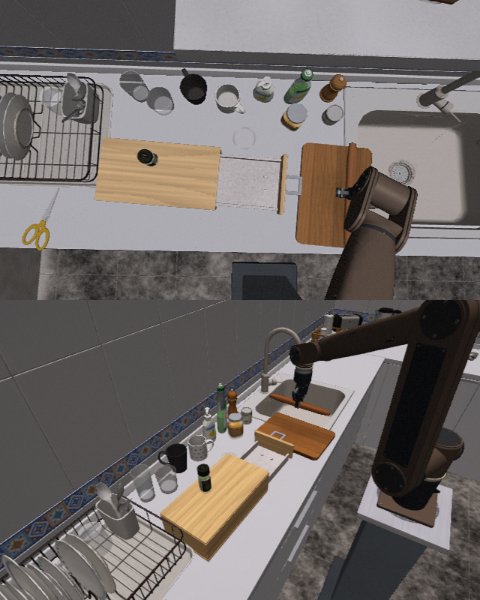

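The pin is held level at z ≈ 0.18 over the board centre. The drawer is open at its stop and the spice jar, honey jar and tin are where they were. Handing in.

```bash
python3 -c "
from cell import manip; print(manip.job_done())"
```

```text
the job is handed in; nothing more can be done
None
```

I opened the drawer to its stop, drew the rolling pin out slantwise, laid it on the board to regrip it at its middle, and handed in at about 27 s with it held level about 15 cm above the board's centre; the spice jar, honey jar and tin were left untouched.

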